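# Set up the jeweller's doming station

## Task

Set up the work board for doming. Put the doming block squarely in the middle of the flat bench block, edges parallel, and lay the brass blank centred over the hollow in its top; stand the punch stand midway between the bench block and the anvil, in line with them, and the ring cone straight behind the anvil (at its flat back, opposite the horn) with a gap of about 3 cm between its foot and the anvil. Everything stands upright and at rest, and the tin and the jar stay where they are.

Things in the scene. Friction and masses are not known exactly. Their poses are not given: they have to be found in the camera images.
- work_board: Fixed flat plywood work board, 240 (x) x 360 (y) x 10 mm thick, lying on the bench and turned up to 12 degrees. Origin: centre of its underside. x points away from the robot, y to the left along the board, z up.
- bench_block: Flat square steel bench block, 80 x 80 x 20 mm high, fixed on the work board with its edges parallel to the board's. Its place and the anvil's are sometimes swapped: it stands left or right of the anvil, centres 212 to 228 mm apart along the board's y, both 40 mm in front of the board's middle. Origin: centre of its underside (10 mm above the bench). Axes as the board's.
- anvil: Small steel anvil fixed on the work board: foot 56 x 56 mm, face 56 (x) x 40 (y) mm, 60 mm high, with a round horn at face height that reaches 68 mm in front of its centre, towards the robot (-x). Its flat back is 28 mm behind the centre (+x). Origin: centre of the foot's underside (10 mm above the bench). Axes as the board's.
- doming_block: Loose steel doming block, 46 x 46 x 40 mm high, about 0.55 kg, with one round hollow of 23 mm diameter, 8 mm deep, in the middle of its top and dark round marks on its sides. Stands upright on the bench at any yaw. Origin: centre of its underside; x and y at right angles to its sides, z up.
- brass_blank: Loose round brass blank, a disc of 34 mm diameter and 6 mm thick, lying flat on the bench. Origin: centre of its underside, z up.
- punch_stand: Loose round dark-wood punch stand, 52 mm diameter, 45 mm high, about 0.2 kg, with five short steel ball punches standing out of its top up to 66 mm above its underside. Grip it by the wood. Origin: centre of its underside, z up.
- ring_cone: Loose aluminium ring cone, about 0.3 kg: round foot 48 mm diameter and 12 mm high, cone tapering from 38 to 22 mm diameter up to 62 mm, then a straight round grip 18 mm in diameter from 62 to 92 mm, its top. Origin: centre of its underside, z up.
- tin: Bystander: low round dark tin, 40 mm diameter, 18 mm high, loose, standing on the work board near the middle of its far part. Origin: centre of its underside (10 mm above the bench). Leave it where it is.
- jar: Bystander: small amber glass jar with a metal cap, 34 mm diameter, 45 mm high, loose, on the bench left of the board. Origin: centre of its underside. Leave it where it is.
There are look-alikes about, which are no part of the job. Leave any red look-alike of the punch_stand alone. What is shaped like the doming_block but turquoise is not meant.

How it is judged (in metres and radians):
At the end, for the whole second after the job is handed in: Doming block on the bench block within 10 mm each way, edges within 11 deg; blank flat on it within 9 mm; punch stand within 15 mm of the line block-anvil, at most 126 mm from either centre; ring cone 15 to 45 mm behind the anvil, within 13 mm of its middle; all upright, at rest (x of doming_block in the frame of bench_block between -0.01 and 0.01 m and y of doming_block in the frame of bench_block between -0.01 and 0.01 m and z of doming_block in the frame of bench_block between 0.018 and 0.023 m and angle between each of doming_block, punch_stand, ring_cone's own z axis and vertical below 0.06 rad and (angle between the x axis of doming_block and the x axis of bench_block, either way round below 0.2 rad or angle between the x axis of doming_block and the y axis of bench_block, either way round below 0.2 rad) and horizontal distance between brass_blank and doming_block below 0.009 m and angle between brass_blank's own z axis and vertical below 0.1 rad and z of brass_blank in the frame of doming_block between 0.037 and 0.043 m and x of punch_stand in the frame of work_board between -0.055 and -0.025 m and horizontal distance between punch_stand and bench_block below 0.126 m and horizontal distance between punch_stand and anvil below 0.126 m and z of punch_stand in the frame of work_board between 0.008 and 0.013 m and y of ring_cone in the frame of anvil between -0.013 and 0.013 m and x of ring_cone in the frame of anvil between 0.067 and 0.097 m and z of ring_cone in the frame of work_board between 0.008 and 0.013 m and linear speed of each of doming_block, brass_blank, punch_stand, ring_cone below 0.01 m/s and angular speed of each of doming_block, brass_blank, punch_stand, ring_cone below 0.1 rad/s); the robot touches nothing.
It fails at once if the tin is moved by more than 20 mm (distance of tin from where it was at the start of the episode above 0.02 m).
It fails at once if the jar is moved by more than 20 mm (distance of jar from where it was at the start of the episode above 0.02 m).
It also fails if it takes over 102 s, if anything falls off the work surface, if the arm or the gripper's body presses on something with over 40 N, if the wrist force passes 120 N, or if a joint passes its speed limit or range.

## Robot

A 6-joint arm with a two-finger parallel gripper is mounted at the origin on the work surface. World frame = base frame: x ahead of the robot, y to its left, z up, the work surface at z = 0. Lengths are in mm, angles in degrees, forces in N, time in s.
With the tool pointing down it reaches from about 250 to 800 mm from the base axis. Payload 3.9 kg.
Tool frame: the origin (TCP) lies midway between the tips of the shut fingers; the grasp point (between the pads) lies 19 mm behind it; z points along the fingers, y is the line along which they close (so a half turn about z gives the same grasp; the last joint's range is limited). The gripper opens to 85 mm and grips with 20 to 120 N. Pads are 22 mm wide; open, the fingers measure 114 mm over their backs; the gripper's body (76 mm by 85 mm) begins 54 mm behind the grasp point. The pads swing forward as they close: fully open they stand 13 mm farther back than shut.
Start: joints at [-74.828, 14.897, -7.913, 67.191, 0, 90], TCP at [137.397, -506.693, 231.304] pointing down, gripper open.
Joint ranges: [-159.42, 159.42], [-47.68, 98.78], [-73.54, 78.23], [-108.79, 121.32], [-90, 84.71], [-180, 180]. Speed limits (degrees/s): [147.25, 147.25, 180, 180, 180, 180].

## Interface

Orientations are given as a 3x3 rotation matrix whose columns are the frame's x, y, z axes.
In Python, from rig import telemetry, grab_frame, camera_model, workorder gives the robot as it stands. The module is installed in compiled form; this text tells all that it offers.
- The arm moves only by the shell command python3 -m inch 'ROWS' [FORCE]. ROWS is JSON, a list of rows, each a list of 3 entries, a list of its own where there are three numbers: the turn, a rotation vector about the tool's x, y, z in rad, then the shift along the tool's x, y, z in m, then the opening, from -1 (shut) to 1 (fully open). A call has 1 to 10 rows; each row shifts and turns the commanded pose from where the row before left it, along the tool's axes as they then stand; what a row does not reach is not made up. A row lasts 1/8 s, in which the tool goes at most 62.5 mm and 10.7 degrees, less where a joint would pass 70% of its speed; a pose out of reach is approached as far as the arm can. A call with a gripper value outside its range is refused whole. The fingers move at their own pace and stop on an object; FORCE is the grip in N (left out, the last holds). Time passes only in rows, so rows that do not move let the fingers close. It gives the time, the measured TCP pose, the force, the opening and the grip force at its end, in the units of the state.
- telemetry.observe(): the state, without advancing time (a new reading comes with each control period).
- grab_frame(name): name is "side" or "top" or "wrist"; returns the picture (420x560x3 uint8, red, green, blue); there is no depth.
- camera_model(name): a dict with "fx", "fy", "cx", "cy" (pixels), "rvec" (rotation vector, rad) and "tvec" (3), from world to camera coordinates, as OpenCV has them; the wrist camera has in their place "tool_from_camera" (4x4, takes a point from camera to tool coordinates, whose origin is the TCP and whose axes are the flange's). Camera axes: x right, y down, z forward; pixel columns grow to the right and rows downward; lengths in mm; the calibration is good to about 2 mm. A picture is of the moment at which its call begins: read the wrist's pose just before it. camera_model takes no time and is no camera call.
- workorder.sign_off(): hands the job in; it is judged then, once.
The state is a dict: "time_s": time; "joint_pos": joint angles; "joint_velocities": joint speeds; "tau": joint torques, N m; "ee_pos": TCP position; "tcp_rot": TCP orientation; "contact_force": force on the tool from outside, world axes, zero at the start; "moment": the same for the moment, N m; "grip_width": finger opening in mm; "gripper_force": force on a finger pad.
Only numpy, scipy, OpenCV 4.12 (cv2) and the standard library are available. Lean on these libraries where they do the work, as an engineer would, in place of code of your own. Each camera call takes 0.05 s, during which the arm holds its last target. There are 200 camera calls.

## Working session

There is one attempt and no reset: what is moved stays moved. The work goes in short steps, Python scripts to look and compute and a shell command to move; the robot and the scene stay as the last step left them, time stands still between calls to the robot, and variables do not carry over. Pictures are saved under pics/ and viewed, at most 15 in all, crops included, and the job is handed in when it is done.

```bash
mkdir -p pics
cat > h.py <<'E'
import numpy as np,cv2
from rig import telemetry,grab_frame,camera_model
def cam(name,st=None):
    m=camera_model(name);K=np.array([[m['fx'],0,m['cx']],[0,m['fy'],m['cy']],[0,0,1.]])
    if name=='wrist':
        st=st or telemetry.observe();T=np.array(m['tool_from_camera']);R=np.array(st['tcp_rot'])
        Rc=R@T[:3,:3];C=R@T[:3,3]+np.array(st['ee_pos']);return K,Rc,C
    R=cv2.Rodrigues(np.array(m['rvec'],float))[0];return K,R.T,-R.T@np.array(m['tvec'],float).ravel()
def ray(c,uv):
    K,R,C=c;d=R@np.linalg.solve(K,[uv[0],uv[1],1]);return C,d/np.linalg.norm(d)
def onz(c,uv,z):
    C,d=ray(c,uv);return C+d*(z-C[2])/d[2]
def tri(c1,u1,c2,u2):
    (a,d),(b,e)=ray(c1,u1),ray(c2,u2);A=np.c_[d,-e];s=np.linalg.lstsq(A,b-a,rcond=None)[0]
    p,q=a+s[0]*d,b+s[1]*e;return (p+q)/2,np.linalg.norm(p-q)
def proj(c,P):
    K,R,C=c;x=K@(R.T@(np.array(P,float)-C));return x[:2]/x[2]
def snap(name,f):
    st=telemetry.observe();im=grab_frame(name);cv2.imwrite('pics/'+f+'.png',im[:,:,::-1]);np.savez('pics/'+f+'.npz',*cam(name,st));return im
def load(f):
    z=np.load('pics/'+f+'.npz');return cv2.imread('pics/'+f+'.png'),tuple(z[k] for k in z.files)
E
python3 -c "
from h import *
for n in ['top','side','wrist']: snap(n,n+'0'); c=cam(n);print(n,c[0][0,0],c[2].round(),c[1].round(2).tolist())
s=telemetry.observe();print(s['time_s'],np.array(s['tcp_rot']).round(3).tolist(),s['grip_width'])"
```

```text
top 524.932283124494 [ 430.   46. 1405.] [[0.01, -1.0, 0.08], [-1.0, -0.01, 0.02], [-0.01, -0.08, -1.0]]
side 454.58649989292735 [ 477. 1128.  878.] [[-1.0, -0.06, 0.06], [-0.08, 0.6, -0.79], [0.01, -0.79, -0.61]]
wrist 302.28289620850774 [ 213. -485.  372.] [[0.26, -0.92, -0.3], [-0.97, -0.25, -0.08], [-0.0, 0.31, -0.95]]
0.15 [[0.965, 0.262, -0.0], [0.262, -0.965, 0.001], [-0.0, -0.001, -1.0]] 85.38373234369627
```

View pics/top0.png

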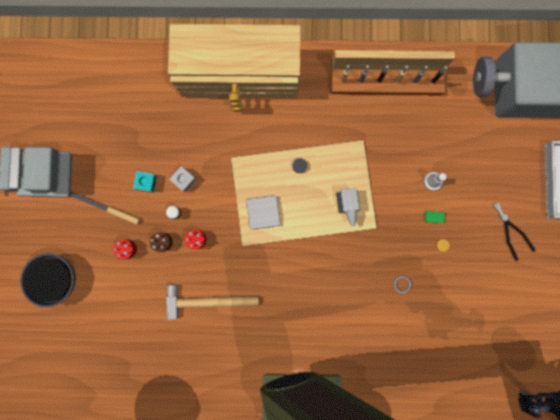

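View pics/side0.png

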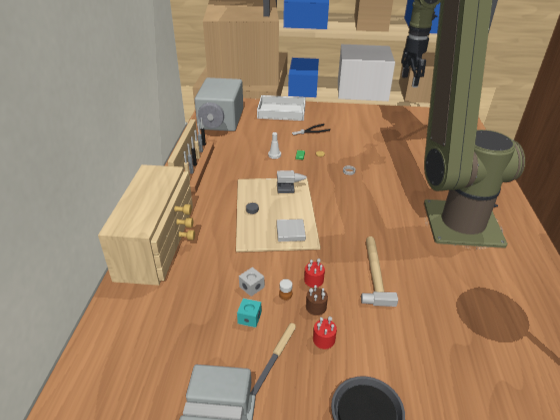

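The top view shows the grey doming block (182,179), jar (173,212), dark punch stand (161,241) between red ones, bench block (264,212), anvil (349,205) with its horn pointing down, tin (300,165), ring cone (434,181) and brass blank (443,245). The side view agrees. It has the doming block at (252,282), punch stand at (317,299), blank at (320,153) and cone at (275,147).

Run:
```python
from h import *
(t,ct),(s,cs)=load('top0'),load('side0')
for n,a,b in [('dome',(182,179),(252,274)),('turq',(145,181),(250,306)),('jar',(173,212),(286,286)),('punchtop',(161,241),(317,295)),('redR',(195,238.5),(315,268)),('blank',(443,245),(320,153.5)),('conetip',(441,177),(275,135)),('tin',(300,165),(252,207)),('bench',(264,211.5),(291,227)),('green',(435,217),(300,155))]:
    p,e=tri(ct,a,cs,b);print(n,p.round(1),round(e,1))
# board: wood contour in top
hsv=cv2.cvtColor(t,cv2.COLOR_BGR2HSV);print(hsv[190,310],hsv[300,310])
m=((hsv[...,2]>165)&(hsv[...,1]<150)).astype('uint8');m[:130]=0;m[260:]=0;m[:,:215]=0;m[:,390:]=0
cn=max(cv2.findContours(m,0,2)[0],key=cv2.contourArea);r=cv2.minAreaRect(cv2.convexHull(cn));print(r)
q=[onz(ct,x,10) for x in cv2.boxPoints(r)];print(np.round(q,1).tolist());print([round(np.linalg.norm(q[i]-q[i-1])) for i in range(4)])
```

```text
dome [608.3 319.5  45.4] 1.3
turq [601.2 418.2  39.1] 1.5
jar [521.  342.7  35.3] 1.0
punchtop [443.9 370.4  41.4] 2.2
redR [451.4 281.4  44.6] 2.6
blank [ 445.4 -370.8    4.8] 0.4
conetip [ 614.5 -342.9   88. ] 1.1
tin [651.8  10.6  22.8] 0.2
bench [525.1 104.   29.8] 2.4
green [ 519.6 -350.2    5.7] 0.9
[ 17 115 215] [ 12 166 167]
((303.00439453125, 192.53274536132812), (91.45728302001953, 137.05377197265625), 82.40535736083984)
[[675.4, 201.4, 10.0], [728.8, -163.4, 10.0], [485.5, -195.5, 10.0], [432.7, 164.1, 10.0]]
[246, 369, 245, 363]
```

```bash
python3 -m inch '[[[0,0,0.12],[0.03,0,0],1],[[0,0,0],[0.05,-0.012,0],1],[[0,0,0],[0.05,-0.012,0],1],[[0,0,0],[0.05,-0.012,0],1],[[0,0,0],[0.05,-0.012,0],1],[[0,0,0],[0.05,-0.012,0],1],[[0,0,0],[0.05,-0.012,0],1],[[0,0,0],[0.05,-0.012,0],1],[[0,0,0],[0.03,-0.012,0],1],[[0,0,0],[0,0,0],1]]'; python3 -c "
from h import *
snap('wrist','w1');s=telemetry.observe();print(s['time_s'],s['ee_pos'],np.array(s['tcp_rot']).round(3).tolist())"
```

```text
time_s: 1.4
ee_pos: [530.3, -347.5, 230.3]
tcp_rot: [[0.989, 0.148, -0.001], [0.148, -0.989, 0.001], [-0.0, -0.001, -1.0]]
contact_force: [-0.9, -0.3, -0.5]
grip_width: 85.6
gripper_force: 0.0
1.45 [ 528.97921309 -348.24541015  230.50779402] [[0.989, 0.146, -0.001], [0.146, -0.989, 0.0], [-0.001, -0.001, -1.0]]
```

View pics/w1.png

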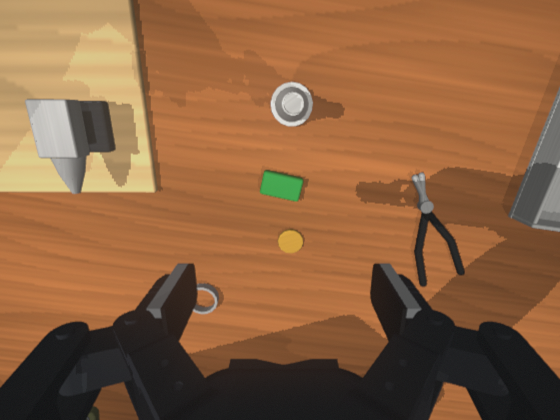

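The wrist view shows the cone top at (292,104), brass blank at (290,241), anvil face about (28..80,100..157) with its horn tip at (76,192), and the board's front-right corner at (155,191). The fingers are at the bottom.

```bash
cat >> h.py <<'E'
def blob(im,uv,lo,hi,r=60):
    h=cv2.cvtColor(im,cv2.COLOR_BGR2HSV);m=cv2.inRange(h,lo,hi);w=np.zeros_like(m);cv2.circle(w,tuple(int(x) for x in uv),r,255,-1)
    cs=cv2.findContours(m&w,0,1)[0];return min((c for c in cs if len(c)>5 and cv2.contourArea(c)>30),key=lambda c:-cv2.pointPolygonTest(c,tuple(map(float,uv)),True))
E
python3 - <<'E'
from h import *
im,c=load('w1');h=cv2.cvtColor(im,cv2.COLOR_BGR2HSV)
for u in [(292,104),(302,104),(308,104),(290,241),(45,120),(100,30),(200,60)]:print(u,h[u[1],u[0]])
b=blob(im,(290,241),(15,120,120),(35,255,255));e=cv2.fitEllipse(b);print(e,onz(c,e[0],6))
g=blob(im,(292,104),(0,0,90),(180,60,255));e=cv2.fitEllipse(g);print(e,'foot',onz(c,e[0],12))
print('tip',onz(c,(292.5,103.5),92),'corner',onz(c,(155,191),10),onz(c,(135.5,0),10),onz(c,(0,191),10))
A=[onz(c,u,70) for u in [(28,101),(75,100),(80,157),(36,157)]];print(np.round(A,1).tolist(),np.mean(A,0),onz(c,(76,192),60))
E
```

```text
(292, 104) [ 23  10 198]
(302, 104) [ 23   9 219]
(308, 104) [ 17  14 129]
(290, 241) [ 19 173 209]
(45, 120) [ 26   9 200]
(100, 30) [ 21  99 217]
(200, 60) [ 12 160 158]
((289.8534851074219, 241.0313720703125), (23.557342529296875, 24.939468383789062), 95.88848114013672) [ 446.18018137 -367.65035806    6.        ]
((291.2535095214844, 103.64522552490234), (41.07145690917969, 43.53438949584961), 2.091810703277588) foot [ 615.91501938 -342.96059298   12.        ]
tip [ 614.53502717 -342.26589203   92.        ] corner [ 490.33495506 -191.96634966   10.        ] [ 692.4190104  -168.69749617   10.        ] [462.37805368  -2.25395867  10.        ]
[[580.9, -95.7, 70.0], [588.2, -139.7, 70.0], [534.3, -141.2, 70.0], [527.9, -97.8, 70.0]] [ 557.82956125 -118.58698759   70.        ] [ 493.24574798 -128.32788647   60.        ]
```

```bash
python3 -m inch '[[[0,0,0],[0.043,0.0035,0],0],[[0,0,0],[0.043,0.0035,0],0],[[0,0,0],[0,0,0.05],0],[[0,0,0],[0,0,0.05],0],[[0,0,0],[0,0,0.04],0],[[0,0,0],[0,0,0.026],0],[[0,0,0],[0,0,0],0],[[0,0,0],[0,0,0],-1],[[0,0,0],[0,0,0],-1],[[0,0,0],[0,0,0],-1]]' 60;python3 -m inch '[[[0,0,0],[0,0,0],-1],[[0,0,0],[0,0,0],-1]]'
```

```text
time_s: 2.7
ee_pos: [615.4, -344.4, 67.4]
tcp_rot: [[0.99, 0.144, 0.002], [0.144, -0.99, -0.002], [0.002, 0.002, -1.0]]
contact_force: [-0.8, -1.3, 4.1]
grip_width: 15.4
gripper_force: 59.0
time_s: 2.95
ee_pos: [615.4, -344.4, 67.3]
tcp_rot: [[0.99, 0.144, 0.002], [0.144, -0.99, -0.002], [0.002, 0.003, -1.0]]
contact_force: [-1.6, -1.1, 6.2]
grip_width: 15.1
gripper_force: 59.2
```

```bash
python3 -m inch '[[[0,0,0],[0,0,-0.03],-1],[[0,0,0],[0,0,-0.05],-1],[[0,0,0],[0,-0.02,-0.05],-1],[[0,0,0],[-0.008,-0.04,0],-1],[[0,0,0],[0,-0.04,0],-1],[[0,0,0],[0,-0.016,0],-1],[[0,0,0],[0,0,0],-1]]'; python3 -c "
from h import *
snap('wrist','w2')"
```

```text
time_s: 3.82
ee_pos: [589.8, -229.0, 195.1]
tcp_rot: [[0.989, 0.146, -0.001], [0.146, -0.989, -0.0], [-0.001, 0.0, -1.0]]
contact_force: [-0.0, -0.8, -3.8]
grip_width: 15.4
gripper_force: 59.1
```

View pics/w2.png

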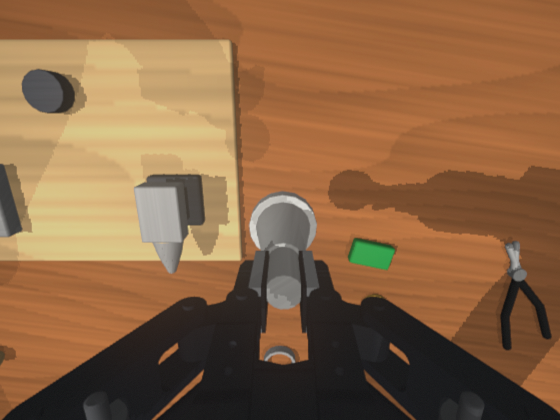

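The cone is held centred at (285,230). The anvil face is at (136,187),(182,184),(186,242),(141,241), its horn tip is at (172,273), and the board's right edge runs from (233,40) to (242,261).

Run:
```python
from h import *
def face(f,uv):
    im,c=load(f);b=blob(im,uv,(0,0,140),(180,45,255),60);p=cv2.approxPolyDP(cv2.convexHull(b),3,True)[:,0];print(f,p.tolist());return c
c1=face('w1',(55,125));c2=face('w2',(160,210))
for a,b in zip([(28,101),(75,100),(80,157),(36,157),(76,192)],[(136,187),(182,184),(186,242),(141,241),(172,273)]):
    p,e=tri(c1,a,c2,b);print(p.round(1),round(e,1))
A=[onz(c2,u,70) for u in [(136,187),(182,184),(186,242),(141,241)]];print(np.round(A,1).tolist(),np.mean(A,0))
print('corners',onz(c2,(242,261),10),onz(c2,(232.5,40),10),'foot right/back',onz(c2,(201,175),10),onz(c2,(149,176),10))
```

```text
w1 [[25, 100], [64, 100], [76, 154], [72, 182], [65, 183], [39, 156]]
w2 [[135, 187], [175, 189], [181, 240], [170, 269], [142, 241]]
[580.5 -91.5  64.4] 0.4
[ 587.4 -131.4   57.1] 0.2
[ 534.6 -141.8   70.8] 0.2
[528.3 -98.1  69.7] 1.2
[ 491.6 -126.    57.8] 2.0
[[582.4, -94.2, 70.0], [591.2, -135.4, 70.0], [534.2, -141.6, 70.0], [529.1, -98.7, 70.0]] [ 559.24809189 -117.45172132   70.        ]
corners [ 488.76860836 -192.64025371   10.        ] [ 723.94511402 -159.24579331   10.        ] foot right/back [ 587.16182621 -137.29894657   10.        ] [577.82337667 -80.82216001  10.        ]
```

```bash
python3 -m inch '[[[0,0,0],[0.03,-0.035,0],-1],[[0,0,0],[0.0376,-0.04,0],-1],[[0,0,0],[0,-0.0418,0],-1],[[0,0,0],[0,0,0.04],-1],[[0,0,0],[0,0,0.04],-1],[[0,0,0],[0,0,0.02],-1],[[0,0,0],[0,0,0.01],-1],[[0,0,0],[0,0,0.004],-1],[[0,0,0],[0,0,0],-1]]'; python3 -c "
from h import *
snap('wrist','w3')"
```

```text
time_s: 5.0
ee_pos: [640.8, -105.1, 81.9]
tcp_rot: [[0.99, 0.144, 0.001], [0.144, -0.99, -0.0], [0.001, 0.0, -1.0]]
contact_force: [-0.4, -0.9, -2.3]
grip_width: 15.7
gripper_force: 59.2
```

View pics/w3.png

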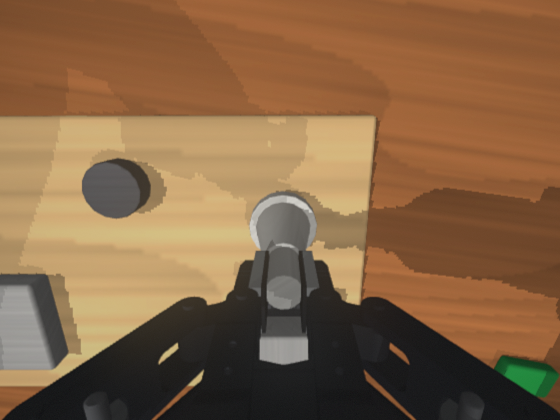

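The cone, seen at (285,225), is in line with the anvil at (285,350). The tin at (115,187) is clear of it, so I lower, release and move on to the left side.

```bash
python3 -m inch '[[[0,0,0],[0,0,0.003],-1],[[0,0,0],[0,0,0.002],-1],[[0,0,0],[0,0,0],-1],[[0,0,0],[0,0,0],0],[[0,0,0],[0,0,0],0],[[0,0,0],[0,0,0],0],[[0,0,0],[0,0,-0.03],0],[[0,0,0],[0,0,-0.05],0],[[0,0,0],[0,0,-0.05],1],[[0,0,0],[0,-0.03,-0.03],1]]';  python3 -m inch '[[[0,0,0],[-0.005,-0.05,0],1],[[0,0,0],[-0.01,-0.055,0],1],[[0,0,0],[-0.01,-0.055,0],1],[[0,0,0],[-0.01,-0.055,0],1],[[0,0,0],[-0.01,-0.055,0],1],[[0,0,0],[-0.01,-0.055,0],1],[[0,0,0],[-0.01,-0.05,0],1],[[0,0,0],[-0.01,-0.04,0],1],[[0,0,0],[0,0,0],1]]'; python3 -c "
from h import *
snap('wrist','w4');snap('side','s4')"
```

```text
time_s: 6.3
ee_pos: [637.0, -76.3, 239.2]
tcp_rot: [[0.99, 0.141, 0.004], [0.141, -0.99, -0.001], [0.004, 0.002, -1.0]]
contact_force: [0.7, 0.4, -0.8]
grip_width: 76.9
gripper_force: 0.0
time_s: 7.42
ee_pos: [512.3, 207.7, 246.5]
tcp_rot: [[0.946, 0.322, -0.033], [0.324, -0.942, 0.091], [-0.001, -0.097, -0.995]]
contact_force: [-1.1, -0.2, 0.0]
grip_width: 85.3
gripper_force: 0.0
```

View pics/w4.png

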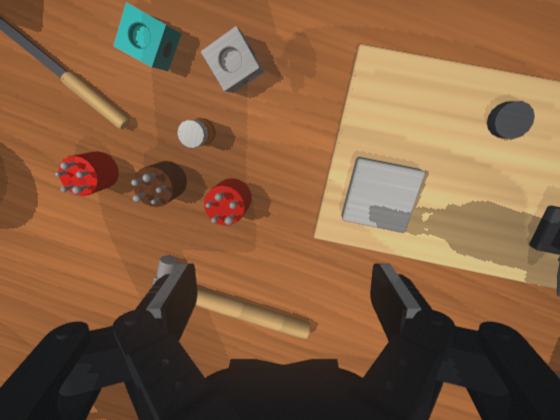

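The view shows the grey doming block's hollow at (231,58), jar (193,132), dark punch stand (153,185), red ones (83,175) and (227,204), and the bench block (343..427,157..230). The tool has come out tilted, so I'm checking the joints.

```bash
python3 -m inch '[[[0,0,0],[0,0,0],1]]'; python3 -c "
from h import *
s=telemetry.observe();print(np.array(s['joint_pos']).round(2),np.array(s['joint_velocities']).round(2))
im,c=load('w4')
print('bench',[onz(c,u,30).round(1).tolist() for u in [(359,157),(427,171),(406,232),(343,221)]])
print('corner',onz(c,(315,238),10),onz(c,(361,45),10))"
```

```text
time_s: 7.65
ee_pos: [513.5, 206.4, 245.9]
tcp_rot: [[0.947, 0.32, -0.033], [0.321, -0.943, 0.091], [-0.002, -0.097, -0.995]]
contact_force: [0.6, -0.1, 0.6]
grip_width: 85.6
gripper_force: 0.0
[ 18.69  17.41  -2.38  70.3    5.54 179.94] [-0.19  0.18  0.11  0.02  0.06 -0.  ]
bench [[558.9, 153.5, 30.0], [569.8, 75.0, 30.0], [493.1, 63.8, 30.0], [479.3, 140.7, 30.0]]
corner [437.08787958 161.72835821  10.        ] [670.93155322 196.02413389  10.        ]
```

```bash
cat >> h.py <<'E'
from scipy.spatial.transform import Rotation as Ro
def goto(p,yaw):
    "tool-frame turn (rad) and shift (mm; before turning) to reach p with tool x at yaw deg, pointing down"
    s=telemetry.observe();R=np.array(s['tcp_rot']);a=np.radians(yaw);X=np.array([np.cos(a),np.sin(a),0]);Z=np.array([0,0,-1.]);T=np.c_[X,np.cross(Z,X),Z]
    level=Ro.from_matrix(R.T@T);print('turn',level.as_rotvec().round(3),'shift first',(R.T@(np.array(p)-s['ee_pos'])).round(1),'turn first',(T.T@(np.array(p)-s['ee_pos'])).round(1),'yaw now',np.degrees(np.arctan2(R[1,0],R[0,0])).round(1))
E
python3 - <<'E'
from h import *
im,c=load('w4');t,ct=load('top0')
g=blob(im,(231,40),(0,0,140),(180,50,255),50);print(cv2.contourArea(g),cv2.approxPolyDP(cv2.convexHull(g),4,True)[:,0].tolist())
print('dome',[onz(c,u,40).round(1).tolist() for u in [(202,50),(240,27),(263,66),(226,92),(231,59)]])
for n,u,v,z in [('dome',(231,59),(182,178.5),40),('punch',(151,188),(161,241),50),('red',(226,206),(195,238.5),50),('jar',(194,132),(173,212),45)]:
    p,e=tri(c,u,ct,v);print(n,p.round(1),round(e,1),onz(c,u,z).round(1))
for f in [blob(im,(150,172),(0,0,0),(20,255,85),40)]: print(cv2.minEnclosingCircle(f))
E
```

```text
1890.5 [[236, 27], [257, 67], [223, 89], [201, 51]]
dome [[609.4, 354.4, 40.0], [642.5, 321.2, 40.0], [615.0, 287.4, 40.0], [577.3, 318.6, 40.0], [610.8, 322.2, 40.0]]
dome [609.9 320.5  43.6] 1.8 [610.8 322.2  40. ]
punch [446.  369.   57.4] 5.1 [443.6 374.8  50. ]
red [452.7 281.7  46.5] 1.4 [454.1 281.8  50. ]
jar [522.  343.9  34.4] 2.2 [524.6 341.2  45. ]
((161.71800231933594, 180.6706085205078), 24.727209091186523)
```

```bash
python3 -m inch '[[[0,0,-0.18],[0,0,0],1],[[0,0,-0.18],[0,0,0],1],[[0,0,-0.18],[0,0,0],1],[[0,0,-0.18],[0,0,0],1],[[0,0,-0.18],[0,0,0],1],[[0,0,-0.18],[0,0,0],1],[[0,0,-0.18],[0,0,0],1],[[0,0,-0.18],[0,0,0],1],[[0,0,-0.18],[0,0,0],1],[[0,0,0],[0,0,0],1]]'; python3 -c "
from h import *
goto([610,321,180],138)"
```

```text
time_s: 8.9
ee_pos: [513.5, 206.4, 245.8]
tcp_rot: [[-0.364, 0.931, -0.033], [0.926, 0.365, 0.091], [0.097, 0.003, -0.995]]
contact_force: [0.9, -0.0, 0.4]
grip_width: 85.6
gripper_force: 0.0
turn [ 0.025 -0.095 -0.463] shift first [ 64.6 131.5  72.8] turn first [  4.9 149.7  65.8] yaw now 111.4
```

```bash
python3 -m inch '[[[0.008,-0.032,-0.154],[0,0,0],1],[[0.008,-0.032,-0.154],[0,0,0],1],[[0.008,-0.032,-0.154],[0,0,0],1],[[0,0,0],[0.005,0.05,0.02],1],[[0,0,0],[0,0.05,0.02],1],[[0,0,0],[0,0.05,0.026],1],[[0,0,0],[0,0,0],1]]'; python3 -c "
from h import *
goto([610,321,180],138);snap('wrist','w5')"
```

```text
time_s: 9.78
ee_pos: [610.1, 323.3, 174.7]
tcp_rot: [[-0.743, 0.669, -0.003], [0.669, 0.743, -0.003], [0.001, -0.004, -1.0]]
contact_force: [-0.6, -0.4, 0.2]
grip_width: 85.7
gripper_force: 0.0
turn [-0.004 -0.001  0.   ] shift first [-1.5 -1.8 -5.3] turn first [-1.5 -1.8 -5.3] yaw now 138.0
```

View pics/w5.png

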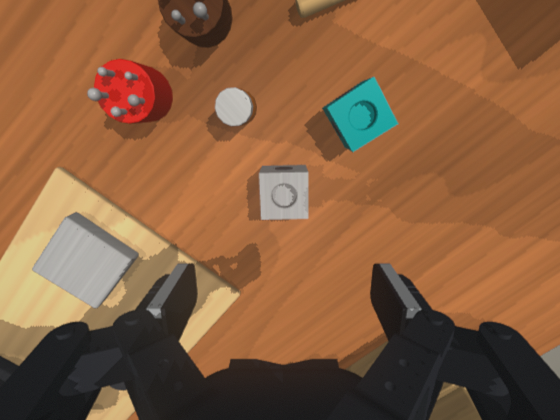

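The doming block's top face is at (260,173),(307,172),(309,219),(261,220), square with the tool, with its hollow at (285,196).

Run:
```python
from h import *
im,c=load('w5');_,c4=load('w4')
P=[onz(c,u,40) for u in [(260,173),(307,172),(309,219),(261,220)]];print(np.round(P,1).tolist(),np.mean(P,0),[round(np.linalg.norm(P[i]-P[i-1]),1) for i in range(4)])
p,e=tri(c4,(231,59),c,(285,196));print(p,e)
goto([*np.mean(P,0)[:2],20],138)
P=[onz(c,u,30).round(1) for u in [(74,213),(138,258),(99,307),(33,268)]];print(P,np.mean(P,0))
```

```text
[[578.5, 322.7, 40.0], [607.0, 355.6, 40.0], [643.4, 326.8, 40.0], [612.9, 291.4, 40.0]] [610.43928466 324.13957808  40.        ] [np.float64(46.5), np.float64(43.6), np.float64(46.4), np.float64(46.8)]
[611.38551577 323.905017    34.35633002] 0.6095065197518468
turn [-0.003  0.    -0.   ] shift first [  0.7   2.7 156.9] turn first [  0.6   2.2 156.9] yaw now 138.0
[array([483.7, 153.7,  30. ]), array([559.2, 162.4,  30. ]), array([569.1,  82.3,  30. ]), array([491.5,  69.4,  30. ])] [525.875 116.95   30.   ]
```

```bash
python3 -m inch '[[[0,0,0],[0.0007,0.0015,0.055],1],[[0,0,0],[0,0,0.055],1],[[0,0,0],[0,0,0.04],1],[[0,0,0],[0,0,0.013],1],[[0,0,0],[0,0,0],1],[[0,0,0],[0,0,0],-1],[[0,0,0],[0,0,0],-1],[[0,0,0],[0,0,0],-1],[[0,0,0],[0,0,0],-1],[[0,0,0],[0,0,0],-1]]' 80;python3 -m inch '[[[0,0,0],[0,0,-0.03],-1],[[0,0,0],[0,0,-0.05],-1],[[0,0,0],[0,0,-0.05],-1],[[0,0,0],[0,0,0],-1]]'; python3 -c "
from h import *
goto([525.5,109,110],98.4)"
```

```text
time_s: 11.08
ee_pos: [611.7, 323.9, 19.5]
tcp_rot: [[-0.744, 0.668, 0.005], [0.668, 0.744, 0.001], [-0.003, 0.004, -1.0]]
contact_force: [-0.9, -0.8, 6.6]
grip_width: 44.7
gripper_force: 85.8
time_s: 11.58
ee_pos: [613.0, 325.1, 151.9]
tcp_rot: [[-0.744, 0.668, 0.01], [0.668, 0.744, 0.004], [-0.005, 0.01, -1.0]]
contact_force: [1.2, 0.9, -6.0]
grip_width: 44.5
gripper_force: 84.4
turn [0.011 0.001 0.693] shift first [ -79.  -219.7   40.1] turn first [-201.  -118.1   41.9] yaw now 138.1
```

```bash
python3 -m inch '[[[0.003,0,0.173],[0,0,0],-1],[[0.003,0,0.173],[0,0,0],-1],[[0.003,0,0.173],[0,0,0],-1],[[0.002,0,0.174],[0,0,0],-1],[[0,0,0],[-0.05,-0.005,0],-1],[[0,0,0],[-0.05,-0.005,0],-1],[[0,0,0],[-0.05,-0.004,0],-1],[[0,0,0],[-0.05,-0.004,0],-1],[[0,0,0],[0,0,0],-1]]'; python3 -c "
from h import *
snap('wrist','w6');goto([525.5,109,110],98.4)"
```

```text
time_s: 12.7
ee_pos: [619.7, 118.6, 145.3]
tcp_rot: [[-0.141, 0.99, -0.013], [0.99, 0.141, -0.008], [-0.006, -0.014, -1.0]]
contact_force: [-0.3, 0.9, -6.9]
grip_width: 44.3
gripper_force: 84.2
turn [-0.013  0.004 -0.003] shift first [  1.9 -94.6  36.7] turn first [  2.  -95.1  35.5] yaw now 98.2
```

View pics/w6.png

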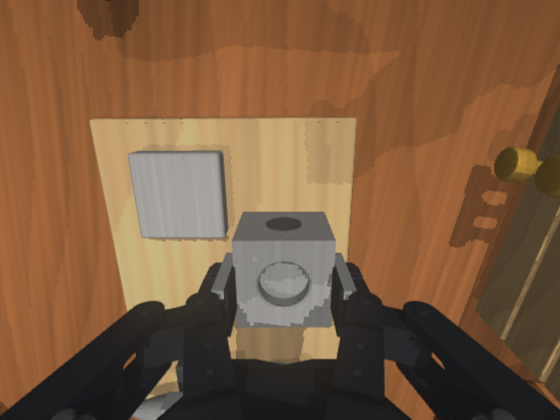

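The bench block's top is at (131,153),(222,151),(225,237),(141,237). The doming block is held level, with its hollow at (284,283).

Run:
```python
from h import *
im,c=load('w6')
P=np.array([onz(c,u,30) for u in [(131,153),(222,151),(225,237),(141,237)]]);m=P.mean(0);print(P.round(1).tolist(),m,[round(np.linalg.norm(P[i]-P[i-1]),1) for i in range(4)])
for i in (0,1):
  d=P[1+i]-P[i];print(np.degrees(np.arctan2(d[1],d[0])))
s=telemetry.observe();h=onz(c,(284,283),s['ee_pos'][2]+20.5);print('hollow',h,s['ee_pos'])
print('board edge',onz(c,(93,120),10),onz(c,(355,119),10))
goto([525.5,110,49.5],98.4)
```

```text
[[484.1, 143.6, 30.0], [560.7, 156.1, 30.0], [569.4, 77.5, 30.0], [491.9, 66.2, 30.0]] [526.51506865 110.83667953  30.        ] [np.float64(77.8), np.float64(77.7), np.float64(79.1), np.float64(78.4)]
9.32265582508966
-83.6694484236643
hollow [619.83194052 122.75267099 165.99801207] [619.8616904  120.88226679 145.49801207]
board edge [441.17090739 163.96421381  10.        ] [670.41091797 197.04567184  10.        ]
turn [-0.013  0.004 -0.003] shift first [  3.1 -93.7  97.2] turn first [  3.  -94.9  96. ] yaw now 98.2
```

```bash
python3 -m inch '[[[-0.013,0.004,0],[0,0,0],-1],[[0,0,0],[0.0015,-0.045,0],-1],[[0,0,0],[0,-0.0494,0],-1],[[0,0,0],[0,0,0.04],-1],[[0,0,0],[0,0,0.03],-1],[[0,0,0],[0,0,0.01],-1],[[0,0,0],[0,0,0.005],-1],[[0,0,0],[0,0,0],-1],[[0,0,0],[0,0,0],-1]]'; python3 -c "
from h import *
goto([526,108.5,49.5],98.4)"
```

```text
time_s: 13.88
ee_pos: [529.5, 111.0, 63.7]
tcp_rot: [[-0.146, 0.989, 0.007], [0.989, 0.146, 0.001], [-0.0, 0.007, -1.0]]
contact_force: [0.4, -0.3, -6.1]
grip_width: 44.5
gripper_force: 84.7
turn [0.007 0.    0.   ] shift first [-2.  -3.9 14.2] turn first [-2.  -3.8 14.2] yaw now 98.4
```

```bash
python3 -m inch '[[[0,0,0],[-0.002,-0.0035,0.005],-1],[[0,0,0],[0,0,0.005],-1],[[0,0,0],[0,0,0.002],-1],[[0,0,0],[0,0,0],-1],[[0,0,0],[0,0,0],-1]]'; python3 -c "
from h import *
goto([526,108.5,49.5],98.4)"
```

```text
time_s: 14.5
ee_pos: [525.5, 108.3, 50.8]
tcp_rot: [[-0.146, 0.989, 0.005], [0.989, 0.146, 0.0], [-0.0, 0.005, -1.0]]
contact_force: [-0.0, 0.2, -5.9]
grip_width: 44.2
gripper_force: 84.9
turn [ 0.005  0.    -0.   ] shift first [0.2 0.5 1.3] turn first [0.2 0.5 1.3] yaw now 98.4
```

```bash
python3 -m inch '[[[0,0,0],[0,0.0005,0.001],-1],[[0,0,0],[0,0,0.001],-1],[[0,0,0],[0,0,0],-1]]'; python3 -m inch '[[[0,0,0],[0,0,0],0.6],[[0,0,0],[0,0,0],0.6],[[0,0,0],[0,0,0],0.6],[[0,0,0],[0,0,-0.03],1],[[0,0,0],[0,0,-0.05],1],[[0,0,0],[-0.04,0,-0.05],1],[[0,0,0],[-0.04,0,0],1],[[0,0,0],[0,0,0],1]]'; python3 -c "
from h import *
snap('wrist','w7')"
```

```text
time_s: 14.88
ee_pos: [526.2, 108.4, 49.5]
tcp_rot: [[-0.146, 0.989, 0.006], [0.989, 0.146, 0.001], [-0.0, 0.006, -1.0]]
contact_force: [-2.2, 0.6, 2.6]
grip_width: 44.1
gripper_force: 85.6
time_s: 15.88
ee_pos: [537.7, 28.1, 178.5]
tcp_rot: [[-0.142, 0.99, 0.007], [0.99, 0.143, -0.0], [-0.001, 0.007, -1.0]]
contact_force: [0.6, 0.5, 0.5]
grip_width: 85.3
gripper_force: 0.0
```

View pics/w7.png

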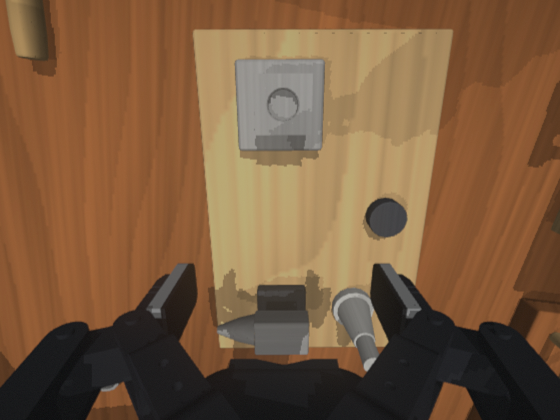

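The doming block sits on the bench block (236..324,60..150), with its hollow at (283,104). The anvil face is at (255..308,312..353), the cone is standing with its foot at (353,310), and the tin is at (386,217).

Run:
```python
from h import *
im,c=load('w7')
x=np.array([.9893,.1461,0]);y=np.array([-.1461,.9893,0])
P=np.array([onz(c,u,30) for u in [(236,60),(324,60),(323,150),(240,150)]]);m=P.mean(0);print(P.round(1).tolist(),m)
h=onz(c,(283,104),70);print('hollow',h,(h-m)@x,(h-m)@y)
F=np.array([onz(c,u,70) for u in [(255,312),(307,312),(308,353),(256,354)]]);print(F.round(1).tolist(),F.mean(0))
a=F.mean(0);k=onz(c,(353,309),22);print('cone',k,(k-a)@x,(k-a)@y,'horn',onz(c,(219,330),60));print('sep',(m-a)@y,(m-a)@x)
w,c4=load('w4')
for r in [45]: print('punch',onz(c4,(153,188),45), onz(c4,(162,181),22))
goto([446,371,150],100)
```

```text
[[481.2, 141.5, 30.0], [557.1, 152.3, 30.0], [570.3, 75.6, 30.0], [492.2, 64.6, 30.0]] [525.22836092 108.51871767  30.        ]
hollow [526.65173254 110.72831758  70.        ] 1.7309640903414243 1.9780025902657161
[[526.5, -84.2, 70.0], [577.1, -77.3, 70.0], [586.4, -126.7, 70.0], [533.3, -135.1, 70.0]] [ 555.82385617 -105.83547376   70.        ]
cone [ 639.52874676 -101.32534501   22.        ] 83.46817807324068 -7.767414145884795 horn [ 491.96811577 -118.94999977   60.        ]
sep 216.53060343774843 1.0490239226285034
punch [442.26709074 374.66986244  45.        ] [445.73579098 375.29471356  22.        ]
turn [ 0.005  0.    -0.03 ] shift first [351.3 -41.   27.5] turn first [352.3 -30.2  27.8] yaw now 98.3
```

Run:
```python
from h import *
x=np.array([.9893,.1461,0]);y=np.array([-.1461,.9893,0])
C={f:load(f)[1] for f in ('w1','w2','w7')}
p,e=tri(C['w2'],(172,273),C['w7'],(219,330));print('horn',p,e,'centre',p+68*x)
for a,b in [((136,187),(307,312)),((141,241),(255,312))]:
    p,e=tri(C['w2'],a,C['w7'],b);print(p,e)
for f,o in (('w1',None),('w2',None),('w7',None)):
    im,_=load(f);u={'w1':(0,80,160,210),'w2':(110,160,230,290),'w7':(205,270,340,365)}[f]
    cv2.imwrite
a=load('w2')[0][160:290,110:260];b=load('w7')[0][270:370,205:385]
cv2.imwrite('pics/crop.png',np.vstack([cv2.resize(a,(650,None) if 0 else (360,312),interpolation=2),cv2.resize(b,(360,200),interpolation=2)]))
```

```text
horn [ 490.21824606 -124.151514     55.03820707] 2.491062057394135 centre [ 557.49064606 -114.216714     55.03820707]
[579.0089646  -87.66690617  56.55149721] 1.889583617718507
[525.13250818 -93.48247045  59.13830904] 3.312942604174041
```

View pics/crop.png

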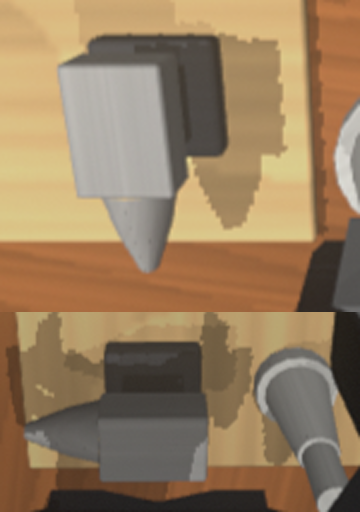

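The crops show the face's true edges. In w2 they are (134,187.5),(176.7,187.5),(181.7,241.7),(142,242), and in w7 the face spans rows 322.5–354.5 and columns 254.5–308.5.

Run:
```python
from h import *
x=np.array([.9893,.1461,0]);y=np.array([-.1461,.9893,0])
c2,c7=load('w2')[1],load('w7')[1]
for c,U in ((c2,[(134.2,187.5),(176.7,187.5),(181.7,241.7),(142,242)]),(c7,[(254.5,322.5),(307.5,322.5),(308.5,354.5),(254.5,354.5)])):
    F=np.array([onz(c,u,70) for u in U]);a=F.mean(0);print(a,[round(np.linalg.norm(F[i]-F[i-1]),1) for i in range(4)])
    k=onz(c7,(353,309),22);print((k-a)@x,(k-a)@y)
```

```text
[ 557.77949035 -115.10160964   70.        ] [np.float64(54.0), np.float64(38.6), np.float64(53.7), np.float64(38.3)]
82.8872516254424 1.6852922385878912
[ 556.52194553 -112.63087167   70.        ] [np.float64(39.7), np.float64(52.7), np.float64(39.8), np.float64(55.8)]
83.77036590213235 -0.9427361388117799
```

```bash
python3 -m inch '[[[0,0,0],[0.05,-0.006,0],1],[[0,0,0],[0.05,-0.006,0],1],[[0,0,0],[0.05,-0.006,0],1],[[0,0,0],[0.05,-0.006,0],1],[[0,0,0],[0.05,-0.006,0],1],[[0,0,0],[0.05,-0.006,0],1],[[0,0,0],[0.05,-0.005,0],1],[[0,0,-0.16],[0,0,0],1],[[0,0,-0.16],[0,0,0],1],[[0,0,-0.16],[0,0,0],1]]'; python3 -m inch '[[[0,0,-0.16],[0,0,0],0.6],[[0,0,0],[0,0,0],0.6]]'; python3 -c "
from h import *
snap('wrist','w8')"
```

```text
time_s: 17.18
ee_pos: [443.6, 371.2, 176.2]
tcp_rot: [[-0.592, 0.806, 0.003], [0.806, 0.592, -0.001], [-0.002, 0.002, -1.0]]
contact_force: [-0.3, -0.5, -0.5]
grip_width: 85.2
gripper_force: 0.0
time_s: 17.42
ee_pos: [444.0, 370.9, 176.5]
tcp_rot: [[-0.708, 0.707, 0.003], [0.707, 0.708, -0.0], [-0.003, 0.002, -1.0]]
contact_force: [0.3, 0.1, -0.1]
grip_width: 68.3
gripper_force: 0.0
```

View pics/w8.png

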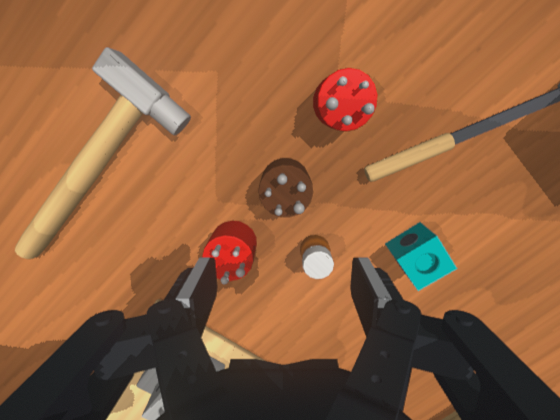

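The punch stand's wood top is centred near (286,191), with the red ones at (228,252) and (346,100) and the jar at (317,262).

Run:
```python
from h import *
c8,c4=load('w8')[1],load('w4')[1]
for u in [(286,191),(259.5,191),(312.5,191),(286,217)]:print(onz(c8,u,45).round(1))
print('tri',tri(c8,(286,191),c4,(152.5,187)))
print('jar',onz(c8,(317,262),45).round(1))
p=onz(c8,(286,191),45);goto([p[0],p[1],12],135)
im=load('w8')[0];b=blob(im,(286,195),(0,0,0),(20,190,95),40);print(cv2.minEnclosingCircle(b),cv2.boundingRect(b))
```

```text
[441.9 377.6  45. ]
[424.4 360.2  45. ]
[459.4 395.1  45. ]
[460.2 359.4  45. ]
tri (array([442.26156782, 376.94383966,  42.20946036]), np.float64(0.4840327438259809))
jar [516.6 347.4  45. ]
turn [ 0.002  0.003 -0.   ] shift first [  6.9   2.8 164.6] turn first [  6.5   3.2 164.6] yaw now 135.0
((294.5, 188.0), 6.946321964263916) (289, 182, 10, 13)
```

```bash
python3 -m inch '[[[0,0,0],[0.0067,0.003,0.045],0.7],[[0,0,0],[0,0,0.045],0.7],[[0,0,0],[0,0,0.045],0.7],[[0,0,0],[0,0,0.026],0.7],[[0,0,0],[0,0,0],0.7],[[0,0,0],[0,0,0],-1],[[0,0,0],[0,0,0],-1],[[0,0,0],[0,0,0],-1],[[0,0,0],[0,0,0],-1]]' 50;python3 -m inch '[[[0,0,0],[0,0,-0.03],-1],[[0,0,0],[0,0,-0.05],-1],[[0,0,0],[0,0,-0.05],-1],[[0,0,0],[0,0,-0.02],-1],[[0,0,0],[0,0,0],-1]]'; python3 -c "
from h import *
goto([541.7,-2.5,100],98.4)"
```

```text
time_s: 18.6
ee_pos: [444.3, 378.3, 17.8]
tcp_rot: [[-0.708, 0.706, 0.007], [0.706, 0.708, 0.003], [-0.003, 0.007, -1.0]]
contact_force: [-1.3, 1.0, 6.5]
grip_width: 50.5
gripper_force: 53.0
time_s: 19.23
ee_pos: [443.5, 378.0, 168.0]
tcp_rot: [[-0.708, 0.706, 0.008], [0.706, 0.708, 0.003], [-0.004, 0.008, -1.0]]
contact_force: [-0.3, 0.4, -2.0]
grip_width: 50.7
gripper_force: 53.0
turn [0.008 0.001 0.64 ] shift first [-338.1 -200.5   67.7] turn first [-390.8   41.6   68. ] yaw now 135.1
```

```bash
python3 -m inch '[[[0.008,0,0.16],[0,0,0],-1],[[0,0,0.16],[0,0,0],-1],[[0,0,0.16],[0,0,0],-1],[[0,0,0.16],[0,0,0],-1],[[0,0,0],[-0.049,0.005,0],-1],[[0,0,0],[-0.049,0.005,0],-1],[[0,0,0],[-0.049,0.005,0],-1],[[0,0,0],[-0.049,0.005,0],-1],[[0,0,0],[-0.049,0.005,0],-1],[[0,0,0],[-0.049,0.005,0],-1]]';python3 -m inch '[[[0,0,0],[-0.049,0.006,0],-1],[[0,0,0],[-0.048,0.006,0],-1],[[0,0,0],[0,0,0],-1]]'; python3 -c "
from h import *
goto([541.7,-2.5,27.8],98.4)"
```

```text
time_s: 20.48
ee_pos: [514.0, 88.9, 165.5]
tcp_rot: [[-0.146, 0.989, -0.005], [0.989, 0.146, -0.006], [-0.005, -0.005, -1.0]]
contact_force: [-0.4, 0.3, -1.4]
grip_width: 50.7
gripper_force: 52.8
time_s: 20.85
ee_pos: [540.7, -6.5, 165.9]
tcp_rot: [[-0.141, 0.99, -0.004], [0.99, 0.141, -0.006], [-0.005, -0.005, -1.0]]
contact_force: [0.3, -0.2, -2.1]
grip_width: 50.7
gripper_force: 52.8
turn [-0.005  0.005 -0.005] shift first [  4.5   2.2 138.1] turn first [  3.8   1.6 138.1] yaw now 98.1
```

```bash
python3 -m inch '[[[-0.005,0.005,0],[0.004,0.0016,0],-1],[[0,0,0],[0,0,0.05],-1],[[0,0,0],[0,0,0.045],-1],[[0,0,0],[0,0,0.02],-1],[[0,0,0],[0,0,0.01],-1],[[0,0,0],[0,0,0.003],-1],[[0,0,0],[0,0,0],-1],[[0,0,0],[0,0,0],-1]]'; python3 -c "
from h import *
goto([541.7,-2.5,27.8],98.4)"
```

```text
time_s: 21.85
ee_pos: [543.5, 0.9, 40.9]
tcp_rot: [[-0.146, 0.989, 0.005], [0.989, 0.146, 0.001], [0.0, 0.005, -1.0]]
contact_force: [0.4, 0.3, -1.3]
grip_width: 50.7
gripper_force: 52.9
turn [ 0.005 -0.     0.   ] shift first [-3.1 -2.3 13.1] turn first [-3.1 -2.3 13.1] yaw now 98.4
```

```bash
python3 -m inch '[[[0.005,0,0],[-0.003,-0.002,0.005],-1],[[0,0,0],[0,0,0.004],-1],[[0,0,0],[0,0,0.002],-1],[[0,0,0],[0,0,0],-1],[[0,0,0],[0,0,0],-1]]'; python3 -c "
from h import *
goto([541.7,-2.5,27.8],98.4)"
```

```text
time_s: 22.48
ee_pos: [541.1, -2.4, 28.9]
tcp_rot: [[-0.146, 0.989, -0.002], [0.989, 0.146, 0.0], [0.0, -0.002, -1.0]]
contact_force: [-0.1, -0.4, -2.0]
grip_width: 50.1
gripper_force: 52.9
turn [-0.002 -0.    -0.   ] shift first [-0.2  0.6  1.1] turn first [-0.2  0.6  1.1] yaw now 98.4
```

```bash
python3 -m inch '[[[0,0,0],[0,0,0.001],-1],[[0,0,0],[0,0,0],-1],[[0,0,0],[0,0,0],0.6],[[0,0,0],[0,0,0],0.6],[[0,0,0],[0,0,0],0.6],[[0,0,0],[0,0,-0.03],0.6],[[0,0,0],[0,0,-0.05],0.6],[[0,0,0],[0,0,-0.05],0.6],[[0,0,0],[0,0,-0.02],0.6],[[0,0,0],[-0.045,-0.019,0],0.6]]';python3 -m inch '[[[0,0,0],[-0.05,-0.021,0],0.3],[[0,0,0],[-0.05,-0.021,0],0.3],[[0,0,0],[-0.05,-0.021,0],0.3],[[0,0,0],[-0.05,-0.021,0],0.3],[[0,0,0],[-0.05,-0.021,0],0.3],[[0,0,0],[-0.052,-0.023,0],0.3],[[0,0,0],[0,0,0.03],0.3],[[0,0,0],[0,0,0],0.3]]'; python3 -c "
from h import *
snap('wrist','w9');im,c=load('w9')
b=blob(im,proj(c,[446,-368,6]),(15,120,100),(35,255,255));e=cv2.fitEllipse(b);p=onz(c,e[0],6);print(e,p,tri(c,e[0],load('w1')[1],(289.9,241)),tri(c,e[0],load('top0')[1],(443,245)))
goto([p[0],p[1],1.5],98.4)"
```

```text
time_s: 23.72
ee_pos: [531.9, -48.4, 180.6]
tcp_rot: [[-0.151, 0.989, 0.005], [0.989, 0.151, 0.0], [-0.001, 0.005, -1.0]]
contact_force: [0.6, -0.8, 0.2]
grip_width: 68.3
gripper_force: 0.0
time_s: 24.72
ee_pos: [444.4, -366.5, 146.0]
tcp_rot: [[-0.145, 0.989, -0.006], [0.989, 0.145, 0.004], [0.004, -0.005, -1.0]]
contact_force: [0.3, 1.5, 0.8]
grip_width: 56.0
gripper_force: 0.0
((283.9768981933594, 197.20880126953125), (33.713836669921875, 34.010074615478516), 89.47863006591797) [ 444.63746461 -367.34475454    6.        ] (array([ 444.79876819, -368.09655385,    2.89376758]), np.float64(0.24959285192018346)) (array([ 444.0863657 , -359.13841417,   39.70507206]), np.float64(2.8190701010847237))
turn [-0.004 -0.003 -0.   ] shift first [ -1.2  -0.4 145.8] turn first [ -0.8  -0.9 145.8] yaw now 98.4
```

View pics/w9.png

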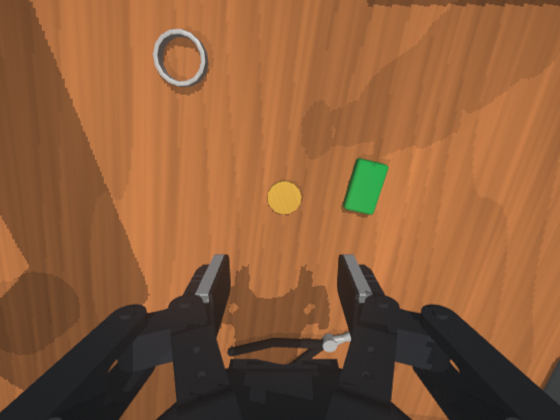

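```bash
python3 -m inch '[[[0,0,0],[-0.001,-0.0007,0.05],0.3],[[0,0,0],[0,0,0.045],0.3],[[0,0,0],[0,0,0.03],0.2],[[0,0,0],[0,0,0.01],0.1],[[0,0,0],[0,0,0.004],0.1],[[0,0,0],[0,0,0],0.1],[[0,0,0],[0,0,0],0.1]]' 30; python3 -c "
from h import *
goto([444.6,-367.5,0],98.4)"
```

```text
time_s: 25.65
ee_pos: [446.6, -369.0, 10.5]
tcp_rot: [[-0.146, 0.989, 0.0], [0.989, 0.146, -0.002], [-0.002, -0.0, -1.0]]
contact_force: [0.4, -0.8, -0.9]
grip_width: 47.0
gripper_force: 0.0
turn [-0.     0.002  0.   ] shift first [ 1.8 -1.8 10.5] turn first [ 1.8 -1.8 10.5] yaw now 98.4
```

```bash
python3 -m inch '[[[0,0,0],[0.0015,-0.0015,0.005],0.1],[[0,0,0],[0,0,0.004],0.1],[[0,0,0],[0,0,0],0.1],[[0,0,0],[0,0,0],-1],[[0,0,0],[0,0,0],-1],[[0,0,0],[0,0,0],-1],[[0,0,0],[0,0,0],-1]]' 30
```

```text
time_s: 26.52
ee_pos: [444.0, -367.1, 0.3]
tcp_rot: [[-0.146, 0.989, -0.002], [0.989, 0.146, -0.0], [0.0, -0.002, -1.0]]
contact_force: [-0.2, 0.9, 1.3]
grip_width: 31.9
gripper_force: 29.7
```

```bash
python3 -m inch '[[[0,0,0],[0,0,-0.03],-1],[[0,0,0],[0,0,-0.05],-1],[[0,0,0],[0,0,-0.05],-1],[[0,0,0],[0,0.01,-0.03],-1],[[0,0,0],[0.045,0.02,0],-1],[[0,0,0],[0.045,0.02,0],-1],[[0,0,0],[0.045,0.02,0],-1],[[0,0,0],[0.045,0.02,0],-1],[[0,0,0],[0.045,0.02,0],-1],[[0,0,0],[0.045,0.02,0],-1]]';python3 -m inch '[[[0,0,0],[0.045,0.02,0],-1],[[0,0,0],[0.05,0,0],-1],[[0,0,0],[0,0,0],-1]]'; python3 -c "
from h import *
snap('wrist','wA');goto([526.5,109.5,70.5],98.4)"
```

```text
time_s: 27.78
ee_pos: [533.7, -79.3, 159.8]
tcp_rot: [[-0.146, 0.989, -0.002], [0.989, 0.146, 0.0], [0.0, -0.002, -1.0]]
contact_force: [-0.4, -0.4, -0.8]
grip_width: 31.9
gripper_force: 29.9
time_s: 28.15
ee_pos: [538.6, 19.1, 159.6]
tcp_rot: [[-0.151, 0.988, -0.003], [0.989, 0.151, 0.001], [0.001, -0.003, -1.0]]
contact_force: [0.2, 0.0, -1.3]
grip_width: 31.9
gripper_force: 29.9
turn [-0.003 -0.     0.003] shift first [93.   1.6 89.2] turn first [93.   1.1 89.2] yaw now 98.6
```

View pics/wA.png

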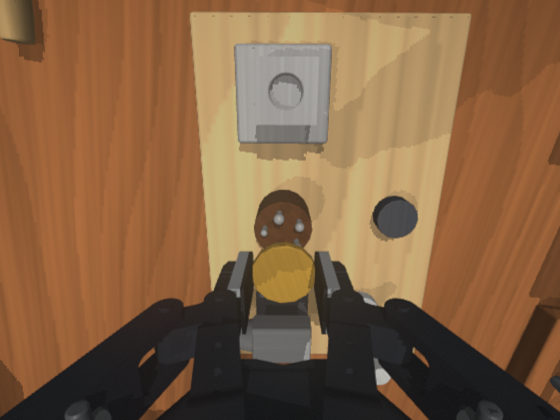

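The held blank is at (283,272), flat between the pads. The hollow is at (286,91), and the punch stand is upright at (284,222).

Run:
```python
from h import *
im,c=load('wA')
h=onz(c,(286,91),70);print('hollow',h, 'tri7',tri(c,(286,91),load('w7')[1],(283,104)))
b=blob(im,(283,272),(12,100,80),(35,255,255),45);e=cv2.fitEllipse(cv2.convexHull(b));print(e,onz(c,e[0],159.6+5.7),onz(c,(283,272),165.3))
P=np.array([onz(c,u,30) for u in [(236,44),(331,44),(328,143),(240,143)]]);print('bench',P.mean(0))
w=onz(c,(283,224),55);print('punch',w)
```

```text
hollow [526.71611728 110.45953067  70.        ] tri7 (array([526.69155014, 110.83209802,  63.18419205]), np.float64(0.018862398797135665))
((283.1506042480469, 271.9498596191406), (88.92239379882812, 89.92974853515625), 5.991283893585205) [538.56714721  19.99427202 165.3       ] [538.49573105  19.95428067 165.3       ]
bench [525.32669659 108.60553639  30.        ]
punch [540.57790168   3.67264576  55.        ]
```

```bash
python3 -m inch '[[[0,0,0.003],[0.045,0.001,0],-1],[[0,0,0],[0.048,0,0],-1],[[0,0,0],[0,0,0.04],-1],[[0,0,0],[0,0,0.025],-1],[[0,0,0],[0,0,0.01],-1],[[0,0,0],[0,0,0],-1],[[0,0,0],[0,0,0],-1]]'; python3 -c "
from h import *
goto([526.6,109.3,70.5],98.4)"
```

```text
time_s: 29.08
ee_pos: [527.9, 107.8, 86.0]
tcp_rot: [[-0.142, 0.99, 0.0], [0.99, 0.142, 0.0], [0.0, 0.0, -1.0]]
contact_force: [0.6, -0.1, 0.1]
grip_width: 32.5
gripper_force: 29.9
turn [ 0.    -0.    -0.004] shift first [ 1.6 -1.1 15.5] turn first [ 1.6 -1.  15.5] yaw now 98.2
```

```bash
python3 -m inch '[[[0,0,0],[0.0015,-0.001,0.007],-1],[[0,0,0],[0,0,0.004],-1],[[0,0,0],[0,0,0.002],-1],[[0,0,0],[0,0,0],-1],[[0,0,0],[0,0,0],-1]]'; python3 -c "
from h import *
goto([526.6,109.3,70.5],98.4)"
```

```text
time_s: 29.7
ee_pos: [525.6, 109.5, 72.0]
tcp_rot: [[-0.143, 0.99, -0.002], [0.99, 0.143, -0.0], [0.0, -0.002, -1.0]]
contact_force: [0.3, 0.6, -1.2]
grip_width: 31.5
gripper_force: 29.9
turn [-0.002 -0.    -0.003] shift first [-0.4  1.   1.5] turn first [-0.4  1.   1.5] yaw now 98.2
```

```bash
python3 -m inch '[[[0,0,0],[0,0.0008,0.001],-1],[[0,0,0],[0,0,0.0005],-1],[[0,0,0],[0,0,0],-1],[[0,0,0],[0,0,0],0.2],[[0,0,0],[0,0,0],0.2],[[0,0,0],[0,0,0],0.2],[[0,0,0],[0,0,-0.03],0.2],[[0,0,0],[0,0,-0.05],0.2],[[0,0,0],[-0.04,0,-0.05],0.2],[[0,0,0],[-0.05,0,0],0.2]]'; python3 -m inch '[[[0,0,0],[0,0,-0.02],0.2],[[0,0,0],[0,0,0],0.2]]'; python3 -c "
from h import *
snap('wrist','wB');snap('side','sB')"
```

```text
time_s: 30.95
ee_pos: [542.7, 21.5, 204.0]
tcp_rot: [[-0.146, 0.989, 0.008], [0.989, 0.146, 0.001], [-0.001, 0.008, -1.0]]
contact_force: [0.4, 0.7, -0.0]
grip_width: 51.4
gripper_force: 0.0
time_s: 31.2
ee_pos: [540.5, 21.0, 220.6]
tcp_rot: [[-0.142, 0.99, 0.001], [0.99, 0.142, 0.0], [0.0, 0.001, -1.0]]
contact_force: [-0.8, 0.5, -0.5]
grip_width: 51.7
gripper_force: 0.0
```

View pics/wB.png

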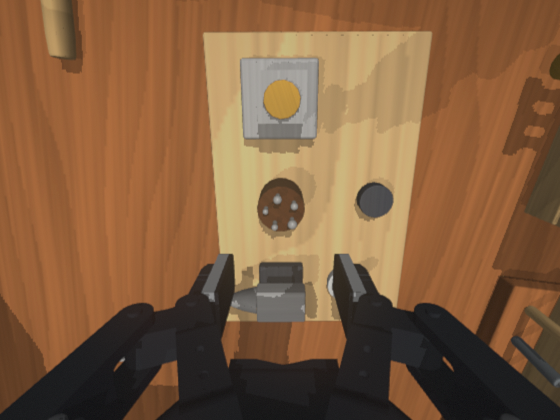

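View pics/sB.png

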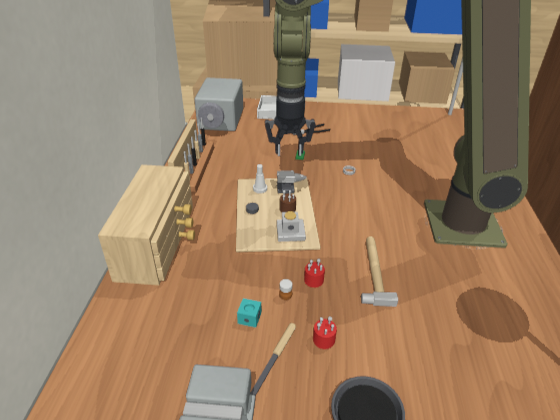

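Both views show everything upright: the blank at (282,99) on the doming block, the punch stand at (281,207) in line, the cone behind the anvil, and the tin and jar in place. One numeric check before handing in.

Run:
```python
from h import *
x=np.array([.9893,.1461,0]);y=np.array([-.1461,.9893,0])
im,c=load('wB')
P=np.array([onz(c,u,30) for u in [(241,59),(318,59),(317,138),(244,138)]]);m=P.mean(0)
e=cv2.fitEllipse(blob(im,(282,99),(12,100,80),(35,255,255),45));b=onz(c,e[0],76);print('bench',m,'blank',b,'rel bench',(b-m)@x,(b-m)@y)
w=onz(c,(281,208),55);a=np.array([557.3,-114,55]);B=np.array([526,109.3,55]);print('punch',w,[np.linalg.norm((w-q)[:2]) for q in (a,B)],'off line',(w-a)@x,(w-B)@x)
print('tin',onz(c,(376,200),28))
```

```text
bench [525.11809583 108.41494038  30.        ] blank [526.86700698 108.23803262  76.        ] rel bench 1.7043515743444468 -0.4305307638644914
punch [5.41344203e+02 8.06656257e-03 5.50000000e+01] [np.float64(115.11918474819521), np.float64(110.36381328255138)] off line 0.8715086193660522 -0.7875313806339967
tin [649.66794114  16.15276297  28.        ]
```

```bash
python3 -c "
from rig import workorder;print(workorder.sign_off())"
```

```text
the job is handed in; nothing more can be done
None
```

The job is handed in: by my final camera measurements all four pieces stood in place within tolerance at about 31 s, with the tin and jar untouched, but the sign-off gave no verdict.

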